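Lock a populated board in the soldering frame and turn it over

ROBOT

A 6-joint arm with a two-finger parallel gripper is mounted at the origin on a cart in front of the work surface, level with it; the furniture and walls round the work are solid. World frame = base frame: x ahead of the robot, y to its left, z up, the work surface at z = 0. Lengths are in m, angles in rad, forces in N, time in s.
With the tool pointing down it reaches from about 0.35 to 0.975 m from the base axis. Payload 4.9 kg.
Tool frame: the origin (TCP) lies midway between the tips of the shut fingers; the grasp point (between the pads) lies 19 mm behind it; z points along the fingers, y is the line along which they close (so a half turn about z gives the same grasp; the last joint's range is limited). The gripper opens to 85 mm and grips with 20 to 120 N. Pads are 22 mm wide; open, the fingers measure 114 mm over their backs; the gripper's body (76 mm by 85 mm) begins 54 mm behind the grasp point. The pads swing forward as they close: fully open they stand 13 mm farther back than shut.
Start: joints at [-1.322, 0.053, 1.613, -0, 1.476, -0.119], TCP at [0.225, -0.583, 0.231] pointing down, gripper open.
Joint ranges: [-3.01, 3.01], [-1.01, 2.22], [0.06, 2.58], [-1.02, 4.17], [0.09, 2.62], [-3.14, 3.14]. Speed limits (rad/s): [2.57, 2.57, 3.14, 3.14, 3.14, 3.14].

INTERFACE

Orientations are given as a unit quaternion [w, x, y, z].
In Python, from plant import * gives the robot as it stands.
- The arm moves only by the tool jog_arm, never from a script. Its argument "targets" is a list of rows, each a list of 3 entries, a list of its own where there are three numbers: the shift along the tool's x, y, z in units of 25 mm (1.0 is 25 mm), then the turn, a rotation vector about the tool's x, y, z in units of 8 degrees (1.0 is 8 degrees), then the opening in per cent of the stroke, from 0 (shut) to 100 (fully open). A call has 1 to 8 rows; each row is the pose to reach, as a shift and turn from the pose commanded when the call began, along the tool's axes at that moment; what a row does not reach only later rows make up. A row lasts 1/8 s, in which the tool goes at most 62.5 mm and 10.7 degrees, less where a joint would pass 70% of its speed; a pose out of reach is approached as far as the arm can. A call with a gripper value outside its range is refused whole. The fingers move at their own pace and stop on an object; the grip force is fixed at half the most. Time passes only in rows, so rows that repeat a pose let the fingers close. It gives the time, the measured TCP pose, the force, the opening and the grip force at its end, in the units of the state.
- state(): the state, without advancing time (a new reading comes with each control period).
- grab_frame(name): name is "side" or "top" or "wrist"; returns (picture, depth): 420x560x3 uint8, red, green, blue; 420x560 float32, m along the optical axis (not along the pixel's ray), 0 where there is no reading.
- camera_params(name): a dict with "fovy" (degrees; the focal length in pixels is half the picture's height over the tangent of half this angle, whatever the lens; pixels are square), "cx", "cy" (the principal point, pixels), "dist" ([k1, k2, p1, p2, k3] as OpenCV has them; the pictures are not rectified), "rvec" (rotation vector, rad) and "tvec" (3), from world to camera coordinates, as OpenCV has them; the wrist camera has in their place "hand_eye" (4x4, takes a point from camera to tool coordinates, whose origin is the TCP and whose axes are the flange's). Camera axes: x right, y down, z forward; pixel columns grow to the right and rows downward; lengths in m; the calibration is good to about 2 mm. A picture is of the moment at which its call begins: read the wrist's pose just before it. camera_params takes no time and is no camera call.
- job_done(): hands the job in; it is judged then, once.
The state is a dict: "time": time; "joint_pos": joint angles; "joint_vel": joint speeds; "joint_efforts": joint torques, N m; "tool_pos": TCP position; "tool_rot": TCP orientation; "contact_force": force on the tool from outside, world axes, zero at the start; "ft_torque": the same for the moment, N m; "gripper_width": opening from 0.0 (shut) to 1.0 (fully open); "grasp_force": force on a finger pad.
Only numpy, scipy, OpenCV 4.12 (cv2) and the standard library are available. Lean on these libraries where they do the work, as an engineer would, in place of code of your own. Each camera call takes 0.05 s, during which the arm holds its last target. There are 200 camera calls.

TASK

The parts have just been inserted in the circuit board that lies in the soldering frame. Swing the clear cover shut over the board, slide the cover's bolt across as far as it goes so that its tip passes right through the keeper, then turn the whole tray over until it stops, so that the board lies locked in with its underside up, ready for soldering.

Things in the scene. Friction and masses are not known exactly. Their poses are not given: they have to be found in the camera images.
- solder_frame: Bench soldering frame, fixed: dark base plate 150 x 220 mm, two grey uprights (8 mm thick, 34 wide, at y = +-94 mm, tops at z = 124) carrying a turning tray. Origin on the desk under the base's middle; z up, x away from the robot at yaw 0 (yaw varies), y left. Turning axis along y at x = 0, z = 107 mm. With the cover shut: cover rim at z = 135.5, bolt knob top 155, crank grip top 161 mm.
- tray (a joint): Turning angle of the tray, rad: 0 = level as at the start (at a stop), 3.14 = turned right over (at the other stop). Growing: the side near the robot (-x) rises, goes over the top and comes down on the far side (+x). Stiff (0.22 Nm, about 3.5 N at the crank grip); it stays where it is left.
- tray_mid (a point): Middle of the tray, on the turning axis; axes as solder_frame at tray 0, turning with the tray. The tray is an aluminium frame 104 x 144 x 12 mm with an open middle; the board lies in it on a 5 mm ledge with 1.5 mm play all round.
- crank_grip (a point): Middle of the orange crank grip (16 mm diameter, 46 long, parallel to y, free all round), fixed to the tray 65 mm from the turning axis at y = +135 mm (left end); the flat arm is at y = 103 to 110. At tray 0 it is 46 mm nearer the robot than the axis and 46 above it; it swings over the top to 46 beyond and 46 below. Push it away from the robot, then down, or carry it round between the fingers.
- cover (a joint): Opening angle of the cover, rad: 0 = shut on the tray, 1.92 = fully open, leaning back away from the robot; starts at 1.55 to 1.85. The stiff hinge holds it up; once pushed toward the robot to below about 0.8 rad it sinks shut by its own weight. If the tray is turned over unbolted, the cover falls open.
- cover_hinge (a point): Middle of the cover's hinge line, along y at the far edge of the tray: x = 56, z = 115 mm in solder_frame's axes at tray 0.
- cover_rim (a point): Outer face of the cover at the middle of its free edge, 103 mm along the cover from the hinge line and 20.5 mm off it. The cover is a clear panel in a dark rim with 20 mm deep walls, 124 mm wide along y, from 4 to 108 mm from the hinge line. Cover up: the outer face looks away from the robot, the free edge is on top and carries the bolt.
- bolt (a joint): Travel of the sliding bolt, m: 0 = drawn back, 0.024 = fully home; starts at 0 to 0.006. It slides along the tray's +y (to the left) with about 2 N friction and enters the keeper only with the cover shut.
- bolt_knob (a point): Upper part of the yellow knob (12 mm diameter, 22 tall) that stands on the bolt's rod, 8 mm below the knob's top; push it along. Cover shut: it is at x = -61 mm, y = -4 mm + bolt travel in solder_frame's axes and stands from z = 133 to 155 mm, 19.5 mm above the cover rim. The 8 mm rod lies along y on the outside of the cover's free edge, in guides lower than the rim.
- bolt_tip (a point): Left (+y) end of the bolt's steel rod, on the rod's axis.
- keeper_mouth (a point): Middle of the near opening of the keeper, a small brass staple on the tray's left front corner (x = -61, y = 66, z = 123 mm in solder_frame's axes at tray 0; opening 12 mm wide, 12 high, 10 deep along y). Cover shut, 6 mm of bolt travel bring the tip to it, 16 mm through it.
- board_mid (a point): Middle of the loose green circuit board with dark relays (66 x 100 mm, 4 thick, 20 with its parts; 40 to 85 g); z points to the side with the parts. It starts in the tray, parts up, long side along y.
Things that resemble listed ones, but are neither listed nor needed, are in the scene too. What is shaped like the part that bears board_mid but red is not meant.

How it is judged:
On the way, in this order (a step that is already met when the one before it is completed fails the run):
1. the cover is shut over the board (value of joint cover below 0.04 rad and value of joint tray below 0.15 rad), for 0.2 s.
2. the bolt is home, its tip through the keeper, with the cover shut and the tray not yet turned (value of joint bolt above 0.02 m and value of joint cover below 0.04 rad and value of joint tray below 0.3 rad), for 0.2 s.
At the end, for the whole second after the job is handed in: the tray is turned over against its stop (within 5 degrees) and at rest, the cover is shut (within 3 degrees), the bolt is home (within 4 mm of its full travel, tip through the keeper), and the board lies in the tray (within 8 mm of its middle), underside up (within 8 degrees) (value of joint tray above 3.05 rad and velocity of joint tray between -0.05 and 0.05 rad/s and value of joint cover below 0.05 rad and value of joint bolt above 0.02 m and distance between board_mid and tray_mid below 0.008 m and angle between board_mid's own z axis and vertical above 3 rad); the robot touches nothing.
It fails at once if the board comes out of the tray (distance between board_mid and tray_mid above 0.03 m).
It also fails if it takes over 61 s, if anything falls off the work surface, if the arm or the gripper's body presses on something with over 40 N, if the wrist force passes 120 N, or if a joint passes its speed limit or range.

## Working session

There is one attempt and no reset: what is moved stays moved. The work goes in short steps, Python scripts to look and compute and a tool call to move; the robot and the scene stay as the last step left them, time stands still between calls to the robot, and variables do not carry over. Pictures are saved under pics/ and viewed, at most 10 in all, crops included, and the job is handed in when it is done.

Besides the shell and the picture viewer there is one more tool, called by a JSON object that holds its "method" and its "body", one argument or row to a line. jog_arm: Moves the arm, as the interface text tells. Its arguments: {"type":"object","properties":{"targets":{"type":"array"}},"required":["targets"]}

```bash
mkdir -p pics; ls; python3 - <<'E'
from plant import *
import cv2, numpy as np
s=state(); print(s)
for n in ("side","top"):
    im,d=grab_frame(n); cv2.imwrite(f"pics/{n}0.png",im[:,:,::-1]); np.savez(f"pics/{n}0.npz",im=im,d=d)
    print(n,camera_params(n))
print(camera_params("wrist"))
E
```

```text
pics
{'time': 0.0, 'joint_pos': array([-1.32199457e+00,  5.33109259e-02,  1.61428642e+00,  8.56373200e-06,
        1.47598837e+00, -1.19024971e-01]), 'joint_vel': array([-0.00011196,  0.00073515, -0.0009824 , -0.00164189, -0.0002531 ,
       -0.00127236]), 'joint_efforts': array([ 1.15906027e-03, -3.93683660e+01, -3.70172524e+01, -1.10023478e-05,
        7.07971340e-03, -2.17717411e-05]), 'tool_pos': array([ 0.22457805, -0.58259779,  0.23009602]), 'tool_rot': array([-9.94713174e-04,  9.83135140e-01,  1.82877837e-01, -6.03648615e-05]), 'contact_force': array([-0.0875704 ,  0.64178942,  0.52203702]), 'ft_torque': array([-0.0634031 ,  0.04398822,  0.0276525 ]), 'grasp_force': 0.0, 'gripper_width': 1.0001140552254082}
side {'fovy': 55.97985452379423, 'cx': 277.1301401706702, 'cy': 204.1882663148885, 'dist': array([0.03060511, 0.        , 0.        , 0.        , 0.        ]), 'rvec': array([ 0.64814599, -2.58356629,  1.23248321]), 'tvec': array([0.44656862, 0.23655534, 0.72782233])}
top {'fovy': 57.897513301321325, 'cx': 275.87984228544855, 'cy': 209.2653803990374, 'dist': array([0.00417376, 0.        , 0.        , 0.        , 0.        ]), 'rvec': array([ 2.17240164, -2.12902119,  0.16212693]), 'tvec': array([-0.03447526,  0.52168349,  0.8744672 ])}
{'fovy': 64.46477233490744, 'cx': 275.30142868567174, 'cy': 207.76426638823415, 'dist': array([-0.00132556,  0.        ,  0.        ,  0.        ,  0.        ]), 'hand_eye': array([[ 3.58691831e-04, -9.56346678e-01, -2.92234329e-01,
         7.53318803e-02],
       [ 9.99999124e-01, -2.92491804e-05,  1.32312954e-03,
         2.65608950e-04],
       [-1.27391815e-03, -2.92234548e-01,  9.56345830e-01,
        -1.42920293e-01],
       [ 0.00000000e+00,  0.00000000e+00,  0.00000000e+00,
         1.00000000e+00]])}
```

View pics/side0.png

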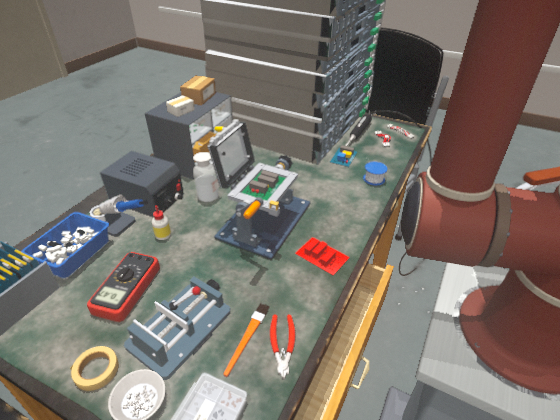

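View pics/top0.png

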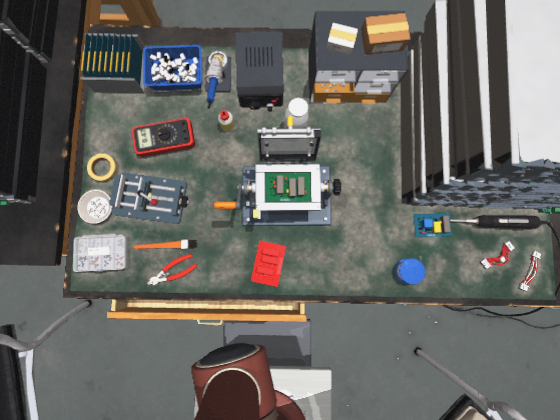

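The soldering frame with the white tray and green board is at top (287,188) and side (263,195). Its orange crank grip is at top (226,205) and side (252,210), and the open cover is at top (289,143). The blue vise-like frame at top (150,197) and the red board at top (268,263) are look-alikes and not meant.

```bash
cat > h.py <<'E'
import numpy as np, cv2
from scipy.spatial.transform import Rotation as R
from plant import *
def RT(s):
    q=s["tool_rot"]; return R.from_quat([q[1],q[2],q[3],q[0]]).as_matrix()
def cloud(n,d,s=None):
    p=camera_params(n); f=210/np.tan(np.radians(p["fovy"]/2))
    v,u=np.mgrid[0:420,0:560].astype(float)
    K=np.array([[f,0,p["cx"]],[0,f,p["cy"]],[0,0,1]])
    q=cv2.undistortPoints(np.stack([u.ravel(),v.ravel()],1)[:,None],K,p["dist"])[:,0].reshape(420,560,2)
    c=np.dstack([q[...,0]*d,q[...,1]*d,d])
    if n=="wrist":
        H=p["hand_eye"]; c=c@H[:3,:3].T+H[:3,3]; return c@RT(s).T+s["tool_pos"]
    M=cv2.Rodrigues(p["rvec"])[0]; return (c-p["tvec"])@M
def hsv(im): return cv2.cvtColor(np.ascontiguousarray(im),cv2.COLOR_RGB2HSV).astype(int)
E
python3 - <<'E'
from h import *
for n,box in (("top",(205,110,350,235)),("side",(205,110,320,260))):
    z=np.load(f"pics/{n}0.npz"); im,d=z["im"],z["d"]; P=cloud(n,d); h=hsv(im)
    B=np.zeros((420,560),bool); B[box[1]:box[3],box[0]:box[2]]=1; B&=d>0
    def rep(nm,m):
        m=m&B; q=P[m]
        if len(q): print(n,nm,len(q),"med",np.median(q,0).round(4),"lo",np.percentile(q,3,0).round(3),"hi",np.percentile(q,97,0).round(3))
        return m
    H,S,V=h[...,0],h[...,1],h[...,2]
    o=rep("orange",(H>6)&(H<20)&(S>180)&(V>120)&(P[...,2]>.1))
    q=P[o][:,:2]; c=q.mean(0); w,U=np.linalg.eigh(np.cov((q-c).T)); print("axis",U[:,1], np.degrees(np.arctan2(*U[:,1])))
    y=rep("yellow",(H>=20)&(H<33)&(S>120)&(V>120)&(P[...,2]>.1))
    lab=cv2.connectedComponentsWithStats(y.astype(np.uint8)); 
    for i in range(1,lab[0]):
        print("  comp",lab[2][i],P[lab[1]==i].mean(0).round(4))
    g=rep("green",(H>40)&(H<85)&(S>100)&(P[...,2]>.08)&(P[...,2]<.14))
    t=rep("tray",(S<40)&(V>190)&(P[...,2]>.1)&(P[...,2]<.12))
    print(cv2.minAreaRect(P[t][:,:2].astype(np.float32)), np.median(P[t][:,2]))
    b=rep("base",(P[...,2]>.008)&(P[...,2]<.03)&(V<110))
    print(cv2.minAreaRect(P[b][:,:2].astype(np.float32)))
    big=cv2.resize(im[box[1]:box[3],box[0]:box[2]],None,fx=4,fy=4,interpolation=cv2.INTER_CUBIC); cv2.imwrite(f"pics/{n}0c.png",big[:,:,::-1]); print(big.shape)
E
```

```text
top orange 123 med [0.5111 0.0827 0.1587] lo [0.506 0.062 0.155] hi [0.518 0.104 0.162]
axis [-0.007734    0.99997009] -0.4431297159426465
top yellow 64 med [ 0.6674 -0.0469  0.2275] lo [ 0.491 -0.138  0.11 ] hi [0.68  0.019 0.231]
  comp [287 116   6  10  51] [ 0.6704 -0.0459  0.2282]
  comp [328 185   1   3   3] [ 0.5653 -0.1378  0.1166]
  comp [287 190   2   3   6] [ 0.5533 -0.0485  0.1104]
  comp [257 210   1   1   1] [0.5065 0.0173 0.1299]
  comp [254 217   3   1   3] [0.491  0.021  0.1321]
top green 758 med [ 0.56   -0.0431  0.1074] lo [ 0.531 -0.097  0.104] hi [ 0.595 -0.001  0.11 ]
top tray 1597 med [ 0.5642 -0.0533  0.113 ] lo [ 0.513 -0.119  0.11 ] hi [0.733 0.022 0.118]
((0.6113674640655518, -0.027801305055618286), (0.23619714379310608, 0.18228842318058014), 15.198700904846191) 0.11299020725041163
top base 1066 med [ 0.5151 -0.0072  0.0121] lo [ 0.487 -0.138  0.009] hi [0.731 0.093 0.024]
((0.6205890774726868, -0.023895055055618286), (0.3146599233150482, 0.22623655200004578), 14.26453971862793)
(500, 580, 3)
side orange 90 med [0.5111 0.0923 0.1586] lo [0.508 0.062 0.126] 
[... 370 characters left out ...]
024  0.1333]
  comp [245 202  13  12  50] [0.5157 0.0883 0.1618]
  comp [270 205   1   1   1] [0.5081 0.0283 0.1274]
  comp [276 207   1   1   1] [0.4943 0.028  0.1272]
side green 224 med [ 0.5521 -0.0187  0.1088] lo [ 0.537 -0.092  0.107] hi [ 0.599 -0.004  0.111]
side tray 846 med [ 0.5717 -0.0528  0.1141] lo [ 0.516 -0.119  0.111] hi [0.738 0.025 0.119]
((0.6634377241134644, -0.07531300187110901), (0.1680009961128235, 0.3591083586215973), 73.73931121826172) 0.11414569409776747
side base 2297 med [ 0.5486 -0.027   0.0134] lo [ 0.491 -0.339  0.01 ] hi [0.732 0.062 0.027]
((0.6099911332130432, -0.14707285165786743), (0.2243034541606903, 0.46986645460128784), 16.279197692871094)
(600, 460, 3)
```

View pics/side0c.png

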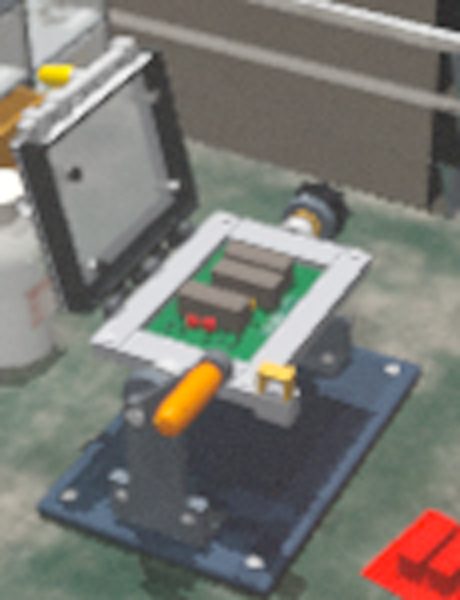

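The crop shows the open cover at upper left with its yellow knob at (60,73) pointing away from the robot. The brass keeper is at (275,380), the orange grip at (190,395) and the green board at (220,310). The red board at (420,560) is the decoy. Next I'll refine the frame's yaw and the cover angle.

```bash
python3 - <<'E'
from h import *
from scipy.optimize import minimize
for n,box in (("top",(205,110,350,235)),("side",(205,110,320,260))):
    z=np.load(f"pics/{n}0.npz"); im,d=z["im"],z["d"]; P=cloud(n,d); h=hsv(im); H,S,V=[h[...,i] for i in range(3)]
    B=np.zeros((420,560),bool); B[box[1]:box[3],box[0]:box[2]]=1; B&=d>0
    t=B&(S<60)&(V>150)&(P[...,2]>.105)&(P[...,2]<.121)&(P[...,0]<.63)
    nl,l,st,_=cv2.connectedComponentsWithStats(t.astype(np.uint8)); i=1+st[1:,4].argmax()
    q=P[l==i]; print(n,"tray",len(q),cv2.minAreaRect(q[:,:2].astype(np.float32)),np.median(q[:,2]))
    r=B&(P[...,2]>.1)&(P[...,2]<.121)&(P[...,0]<.66)
    g=B&(H>40)&(H<85)&(S>100)&(P[...,2]>.095)&(P[...,2]<.12)&(P[...,0]<.63)
    print("green",cv2.minAreaRect(P[g][:,:2].astype(np.float32)))
    b=B&(P[...,2]>.006)&(P[...,2]<.02)&(P[...,0]<.68)&(abs(P[...,1]+.05)<.15)&(V<120)&(H>95)
    print("base",b.sum(),cv2.minAreaRect(P[b][:,:2].astype(np.float32)))
    c=B&(P[...,2]>.14)&(P[...,0]>.6)&(P[...,0]<.72)
    q=P[c]; print("cover",len(q),np.percentile(q,[2,50,98],0).round(3).tolist())
    for zz in np.arange(.12,.25,.015):
        k=q[abs(q[:,2]-zz)<.005]
        if len(k)>5: print(round(zz,3),len(k),np.percentile(k[:,0],[5,50,95]).round(4),np.percentile(k[:,1],[2,98]).round(4))
E
```

```text
top tray 1608 ((0.5626662969589233, -0.04877127707004547), (0.12010091543197632, 0.1716306358575821), 9.883564949035645) 0.11287019808074278
green ((0.5632261633872986, -0.04981740564107895), (0.0647185668349266, 0.09896741062402725), 1.1022322177886963)
base 1036 ((0.5618011951446533, -0.04863147437572479), (0.1474342942237854, 0.21969333291053772), 2.1177144050598145)
cover 1491 [[0.625, -0.105, 0.141], [0.645, -0.046, 0.2], [0.669, 0.014, 0.234]]
0.15 151 [0.6236 0.6419 0.6441] [-0.1048  0.0131]
0.165 129 [0.6304 0.6451 0.6473] [-0.1052  0.0127]
0.18 140 [0.6337 0.6479 0.6503] [-0.1045  0.0127]
0.195 40 [0.6286 0.6365 0.6447] [-0.1059  0.0158]
0.21 15 [0.6352 0.6388 0.6614] [-0.1066  0.0155]
0.225 353 [0.6391 0.6452 0.6743] [-0.1029  0.0133]
0.24 10 [0.6451 0.6471 0.6494] [-0.07    0.0067]
side tray 917 ((0.5677369236946106, -0.05024363100528717), (0.10939805209636688, 0.1697918027639389), 1.2747867107391357) 0.11408255215717102
green ((0.5684347748756409, -0.04835400730371475), (0.06411274522542953, 0.09235865622758865), 1.796662449836731)
base 1913 ((0.5640398859977722, -0.04475001245737076), (0.14840668439865112, 0.2205987274646759), 2.0436251163482666)
cover 1847 [[0.613, -0.34, 0.141], [0.647, -0.046, 0.181], [0.672, 0.019, 0.233]]
0.15 268 [0.6106 0.6432 0.6568] [-0.3425  0.0192]
0.165 178 [0.6303 0.6468 0.6494] [-0.1057  0.0192]
0.18 166 [0.6343 0.6499 0.6527] [-0.1029  0.0187]
0.195 190 [0.6348 0.6528 0.6558] [-0.1046  0.0191]
0.21 57 [0.6384 0.6457 0.6569] [-0.1057  0.02  ]
0.225 242 [0.6407 0.6476 0.6748] [-0.0989  0.0183]
0.24 7 [0.6459 0.6484 0.6528] [-0.0723  0.0094]
```

```bash
python3 - <<'E'
from h import *
A=[]
for n in ("top","side"):
    z=np.load(f"pics/{n}0.npz"); P=cloud(n,z["d"]); A.append(P[z["d"]>0])
P=np.vstack(A)
xs=np.arange(.20,.9,.03); ys=np.arange(.16,-.46,-.03)
print("x\\y ",*[f"{y:5.2f}" for y in ys])
for x in xs:
    r=[]
    for y in ys:
        k=P[(abs(P[:,0]-x)<.015)&(abs(P[:,1]-y)<.015)&(P[:,2]<1.2)]
        r.append(f"{np.percentile(k[:,2],98)*100:5.0f}" if len(k)>3 else "    .")
    print(f"{x:.2f}",*r)
yaw=.036; c=np.array([.563,-.047])
def W(x,y): 
    return (c+np.array([[np.cos(yaw),-np.sin(yaw)],[np.sin(yaw),np.cos(yaw)]])@[x,y]).round(4)
print("hinge",W(.056,0),"knob shut",W(-.061,-.003),"push start",W(.14,-.04),"grip",W(-.046,.135))
E
```

```text
x\y   0.16  0.13  0.10  0.07  0.04  0.01 -0.02 -0.05 -0.08 -0.11 -0.14 -0.17 -0.20 -0.23 -0.26 -0.29 -0.32 -0.35 -0.38 -0.41 -0.44
0.20     .    27    34    54     .    46    28     .   -75   -76   -75   -75   -75   -75   -75   -75   -75   -75   -75   -75   -75
0.23   -10    27    30    54    53    50    27     .   -75   -75   -75   -75   -75   -75   -75   -75   -75   -75   -75   -75   -75
0.26    -5    -5    -5    27    27    27    -5    -5    -5    -5   -75   -75   -75   -76   -75   -76   -75   -75   -75   -75   -75
0.29    -0    -0    -0    -0    -0     0    -0    -0    -0    -0    -0    -0    -0    -0    -0     0    -0    -0     0     0     0
0.32     0     0     0     0     0     0     0     0     0     0     0     0     0     0     0     0     0     0     0     0     0
0.35     1     1     1     0     1     1     1     0     0     0     0     1     0     0     1     1     4     4     1     1     1
0.38     1     1     1     0     1     2     2     1     0     1     0     0     1     0     0     1     4     4     4     1     0
0.41     1     1     0     0     1     2     2     1
[... 1574 characters left out ...]
  12    11    10    10     1     1     0     1    41    45    41    41    41
0.80     9    11     1    10    10    10    10     3     0    17    17    17    17    17    17    17    40    42    41    41    41
0.83    10    10     7    10    10    10    10     1     1    17    18    18    18    18    18    18    40    30     .     .     .
0.86     9     9     2    10    10    10    10     0     1    19    20    20    22    22    22    22    40    30     .     .     .
0.89     6     7     7    10    10    10    10     0     0    18    20    20    22    22    22    22    40    30     .     .     .
hinge [ 0.619 -0.045] knob shut [ 0.5021 -0.0522] push start [ 0.7043 -0.0819] grip [0.5122 0.0863]
```

The bottle behind the cover tops out at 0.12 m, so there is room to work behind the cover. I'll raise the arm and go around the front of the tower, turning the tool to the frame's yaw on the way.

{"method": "jog_arm", "body": {
  "targets": [
    [[3,-3.8,-4],[0,0,1.2],0],
    [[6.2,-7.6,-4],[0,0,2.4],0],
    [[6.2,-7.6,-4],[0,0,2.4],0],
    [[6.2,-7.6,-4],[0,0,2.4],0],
    [[6.2,-7.6,-4],[0,0,2.4],0],
    [[14,-14.4,-4],[0,0,2.4],0],
    [[14,-14.4,-4],[0,0,2.4],0],
    [[14,-14.4,-4],[0,0,2.4],0]
  ]
}}

```text
time: 1.1
tool_pos: [0.389, -0.1832, 0.3305]
tool_rot: [-0.0, 1.0, 0.016, -0.0]
contact_force: [0.1, 0.3, 0.3]
gripper_width: 0.002
grasp_force: 0.0
```

{"method": "jog_arm", "body": {
  "targets": [
    [[6,-2.4,0],[0,0,0],0],
    [[9,-3,0],[0,0,0],0],
    [[12,-3,0],[0,0,0],0],
    [[12,-3,0],[0,0,0],0],
    [[12,-3,0],[0,0,0],0],
    [[12,-3,0],[0,0,0],0],
    [[12,-3,0],[0,0,0],0]
  ]
}}

```text
time: 1.98
tool_pos: [0.6859, -0.1001, 0.3297]
tool_rot: [-0.0, 1.0, 0.016, -0.001]
contact_force: [-0.4, -0.1, 0.6]
gripper_width: -0.0
grasp_force: 0.0
```

{"method": "jog_arm", "body": {
  "targets": [
    [[0.8,-0.7,0],[0,0,0],0],
    [[0.8,-0.7,2.4],[0,0,0],0],
    [[0.8,-0.7,4.6],[0,0,0],0],
    [[0.8,-0.7,5.3],[0,0,0],0],
    [[0.8,-0.7,5.3],[0,0,0],0]
  ]
}}

```text
time: 2.6
tool_pos: [0.7046, -0.082, 0.1991]
tool_rot: [-0.0, 1.0, 0.016, -0.0]
contact_force: [0.6, -0.6, -0.1]
gripper_width: 0.002
grasp_force: 0.0
```

```bash
python3 - <<'E'
from h import *
s=state(); print(s["tool_pos"],s["contact_force"])
im,d=grab_frame("side"); cv2.imwrite("pics/side1c.png",cv2.resize(im[90:240,180:340],None,fx=4,fy=4)[:,:,::-1])
E
```

```text
[ 0.70462293 -0.08197143  0.19906491] [ 0.63570471 -0.638329   -0.11605288]
```

View pics/side1c.png

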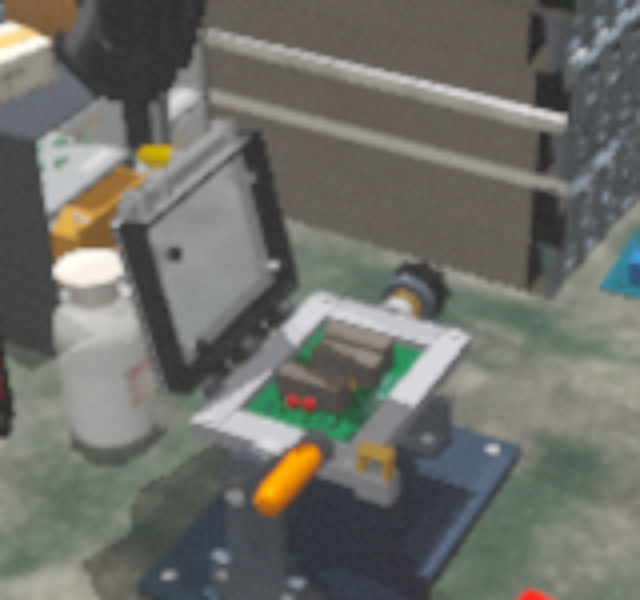

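The picture shows the closed fingers behind the cover at (150,130), clear of the bottle. Pulling the cover towards the robot.

{"method": "jog_arm", "body": {
  "targets": [
    [[-0.8,0,0],[0,0,0],0],
    [[-1.5,0,0],[0,0,0],0],
    [[-2.1,0,0],[0,0,0],0],
    [[-2.7,0,0],[0,0,0],0],
    [[-3.3,0,0],[0,0,0],0],
    [[-3.9,0,0],[0,0,0],0],
    [[-4.5,0,0],[0,0,0],0],
    [[-5.1,0,0.2],[0,0,0],0]
  ]
}}

```text
time: 3.65
tool_pos: [0.577, -0.0857, 0.1938]
tool_rot: [0.0, 1.0, 0.016, -0.0]
contact_force: [0.5, -0.3, -0.5]
gripper_width: 0.003
grasp_force: 0.1
```

{"method": "jog_arm", "body": {
  "targets": [
    [[-0.4,0,0.2],[0,0,0],0],
    [[-0.8,0,0.7],[0,0,0],0],
    [[-1,0,1.2],[0,0,0],0],
    [[-1.1,0,1.6],[0,0,0],0],
    [[-1.2,0,1.9],[0,0,0],0],
    [[-1.2,0,1.9],[0,0,0],0]
  ]
}}

```text
time: 4.4
tool_pos: [0.5476, -0.0865, 0.1453]
tool_rot: [-0.0, 1.0, 0.016, -0.001]
contact_force: [0.8, -0.6, -0.2]
gripper_width: -0.0
grasp_force: 0.0
```

{"method": "jog_arm", "body": {
  "targets": [
    [[0,0,0.3],[0,0,0],0],
    [[0,0,0.4],[0,0,0],0],
    [[0,0,0.4],[0,0,0],0]
  ]
}}

```text
time: 4.78
tool_pos: [0.548, -0.0866, 0.1361]
tool_rot: [-0.0, 1.0, 0.016, -0.0]
contact_force: [-0.2, 0.3, 0.4]
gripper_width: -0.001
grasp_force: 0.0
```

```bash
cat > look.py <<'E'
from h import *
import sys
s=state(); print(s["time"],s["tool_pos"].round(4),s["contact_force"].round(2))
for n in ("top","side"):
    im,d=grab_frame(n); P=cloud(n,d); h=hsv(im); H,S,V=[h[...,i] for i in range(3)]
    B=(P[...,0]>.44)&(P[...,0]<.66)&(P[...,1]>-.16)&(P[...,1]<.14)&(P[...,2]>.03)&(d>0)
    m=B&(H>=20)&(H<34)&(S>110)&(V>100)
    nl,l,st,_=cv2.connectedComponentsWithStats(m.astype(np.uint8))
    for i in range(1,nl):
        if st[i,4]>5: q=P[l==i]; print(n,"yellow",st[i].tolist(),q.mean(0).round(4),"y",np.percentile(q[:,1],[5,95]).round(4),"ztop",q[:,2].max().round(4))
    m=B&(H>5)&(H<20)&(S>180)&(V>110)
    if m.any(): q=P[m]; print(n,"orange",len(q),q.mean(0).round(4),"z98",np.percentile(q[:,2],98).round(4),"x",np.percentile(q[:,0],[3,97]).round(4))
    c=B&(P[...,1]>-.1)&(P[...,1]<.01)&(P[...,0]>.515)&(P[...,0]<.61)&(V<110); q=P[c]
    if len(q): print(n,"cover top z",np.percentile(q[:,2],[5,50,90]).round(4))
    if n==sys.argv[2]: cv2.imwrite(f"pics/{sys.argv[1]}.png",cv2.resize(im[110:240,200:340],None,fx=4,fy=4)[:,:,::-1])
E
python3 look.py shut side
```

```text
4.775 [ 0.548  -0.0866  0.1361] [-0.19  0.32  0.44]
top yellow [226, 204, 7, 1, 7] [0.5137 0.0745 0.1596] y [0.0686 0.0802] ztop 0.1622
top yellow [253, 210, 2, 4, 8] [0.5028 0.0246 0.1322] y [0.0235 0.0256] ztop 0.1343
top orange 115 [0.5118 0.0826 0.1588] z98 0.162 x [0.5058 0.5182]
top cover top z [0.1347 0.3782 0.4404]
side yellow [286, 174, 6, 11, 52] [ 0.506  -0.0497  0.1461] y [-0.0728 -0.0427] ztop 0.1567
side yellow [270, 201, 8, 7, 25] [0.5016 0.0241 0.1323] y [0.0202 0.0285] ztop 0.1342
side yellow [245, 202, 12, 12, 37] [0.5164 0.0899 0.1613] y [0.0722 0.1042] ztop 0.163
side orange 101 [0.5142 0.0888 0.1571] z98 0.1625 x [0.5076 0.5423]
side cover top z [0.1548 0.3415 0.4405]
```

View pics/shut.png

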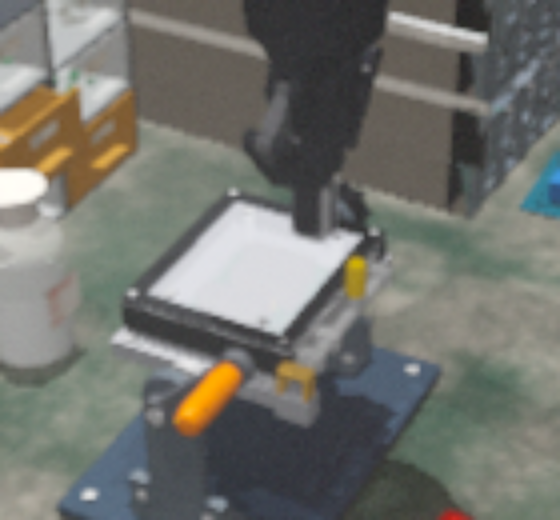

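The cover is shut: the rim lies flat in the picture, and the knob at (355,275) stands with its top at 0.156 m. Now I'll move to the right of the knob.

{"method": "jog_arm", "body": {
  "targets": [
    [[0,0,-1.3],[0,0,0],0],
    [[-1,0.1,-1.3],[0,0,0],0],
    [[-1.85,0.1,-1.3],[0,0,0],0],
    [[-1.85,0.1,-0.6],[0,0,0],0],
    [[-1.85,0.1,-0.15],[0,0,0],0],
    [[-1.85,0.1,-0.15],[0,0,0],0]
  ]
}}

```text
time: 5.62
tool_pos: [0.5012, -0.0902, 0.1379]
tool_rot: [-0.001, 1.0, 0.016, -0.002]
contact_force: [-0.1, 0.3, -0.2]
gripper_width: -0.001
grasp_force: 0.0
```

{"method": "jog_arm", "body": {
  "targets": [
    [[0,-0.4,0],[0,0,0],0],
    [[0,-0.7,0],[0,0,0],0],
    [[0,-0.95,0],[0,0,0],0],
    [[0,-1.15,0],[0,0,0],0],
    [[0,-1.35,0],[0,0,0],0],
    [[0,-1.35,0],[0,0,0],0]
  ]
}}

```text
time: 6.38
tool_pos: [0.5009, -0.0565, 0.1403]
tool_rot: [-0.0, 1.0, 0.017, 0.0]
contact_force: [1.0, -0.5, 0.3]
gripper_width: 0.003
grasp_force: 0.3
```

{"method": "jog_arm", "body": {
  "targets": [
    [[0,-0.15,0],[0,0,0],0],
    [[0,-0.3,0],[0,0,0],0],
    [[0,-0.4,0],[0,0,0],0]
  ]
}}

```text
time: 6.75
tool_pos: [0.5006, -0.0471, 0.1403]
tool_rot: [0.001, 1.0, 0.016, 0.0]
contact_force: [0.5, -7.3, 1.8]
gripper_width: 0.001
grasp_force: 3.3
```

```bash
python3 look.py bolt side
```

```text
6.75 [ 0.5006 -0.0471  0.1403] [ 0.49 -7.29  1.8 ]
top orange 122 [0.5116 0.0827 0.1589] z98 0.1621 x [0.5056 0.5182]
top cover top z [0.4268 0.4417 0.4504]
side yellow [282, 179, 6, 11, 49] [ 0.5029 -0.0248  0.1487] y [-0.0309 -0.0215] ztop 0.1584
side yellow [269, 200, 9, 6, 26] [0.5041 0.0228 0.1323] y [0.0142 0.0287] ztop 0.135
side yellow [246, 202, 11, 12, 35] [0.5164 0.0892 0.1615] y [0.0712 0.1044] ztop 0.1626
side orange 102 [0.5142 0.089  0.1572] z98 0.1623 x [0.5079 0.5421]
side cover top z [0.1361 0.3426 0.4448]
```

{"method": "jog_arm", "body": {
  "targets": [
    [[0,-0.1,0],[0,0,0],0],
    [[0,-0.15,0],[0,0,0],0],
    [[0,-0.15,0],[0,0,0],0]
  ]
}}

```text
time: 7.22
tool_pos: [0.5007, -0.0465, 0.1405]
tool_rot: [0.004, 1.0, 0.016, 0.0]
contact_force: [1.0, -14.3, -0.2]
gripper_width: 0.0
grasp_force: 6.6
```

The bolt is against its stop: 14 N with no further travel, knob moved about 25 mm. I'll back off and move to the near side of the crank grip.

{"method": "jog_arm", "body": {
  "targets": [
    [[0,0.5,0],[0,0,0],0],
    [[0,0.5,-2.4],[0,0,0],0],
    [[-0.9,-1.5,-2.4],[0,0,0],0],
    [[-0.9,-3.5,-2.4],[0,0,0],0],
    [[-0.9,-5.2,-2.4],[0,0,0],0],
    [[-0.9,-5.2,-1],[0,0,0],0],
    [[-0.9,-5.2,0],[0,0,0],0],
    [[-0.9,-5.2,0],[0,0,0],0]
  ]
}}

```text
time: 8.22
tool_pos: [0.4711, 0.0865, 0.1371]
tool_rot: [-0.001, 1.0, 0.017, -0.003]
contact_force: [-1.1, 0.5, -0.0]
gripper_width: 0.0
grasp_force: 0.0
```

```bash
python3 look.py bolt2 side
```

```text
8.225 [0.4711 0.0865 0.1371] [-1.13  0.45 -0.03]
top yellow [254, 209, 4, 9, 19] [0.4985 0.0199 0.1313] y [0.0169 0.0226] ztop 0.1355
top yellow [277, 209, 5, 6, 25] [ 0.5011 -0.03    0.1516] y [-0.0341 -0.0256] ztop 0.1576
top cover top z [0.1317 0.1353 0.1371]
side orange 87 [0.5142 0.0985 0.1584] z98 0.1763 x [0.5073 0.543 ]
side cover top z [0.1351 0.1367 0.1378]
```

View pics/bolt2.png

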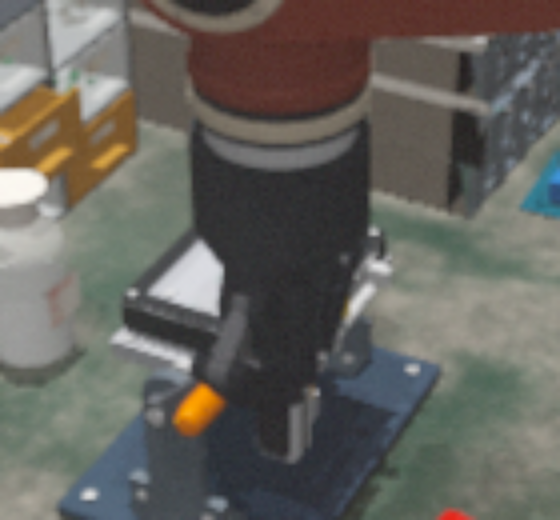

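The picture shows the fingers at (285,440), on the robot's side of the orange grip at (200,405). The cover is flat with its top at 0.135–0.137 m, and the knob is at y = -0.030, which is home. Now I push the grip away from the robot.

{"method": "jog_arm", "body": {
  "targets": [
    [[0.7,0,0],[0,0,0],0],
    [[1.3,0,0],[0,0,0],0],
    [[1.9,0,0],[0,0,0],0],
    [[2.5,0,0],[0,0,0],0],
    [[3.1,0,0],[0,0,0],0],
    [[3.7,0,0],[0,0,0],0],
    [[4.2,0,0],[0,0,0],0],
    [[4.6,0,0],[0,0,0],0]
  ]
}}

```text
time: 9.32
tool_pos: [0.5849, 0.0897, 0.1376]
tool_rot: [-0.0, 1.0, 0.016, -0.006]
contact_force: [-10.9, -1.3, -7.9]
gripper_width: -0.003
grasp_force: 5.4
```

```bash
python3 look.py turn1 top
```

```text
9.325 [0.5849 0.0897 0.1376] [-10.94  -1.32  -7.91]
top yellow [276, 160, 6, 11, 52] [ 0.5953 -0.027   0.1742] y [-0.032  -0.0216] ztop 0.1776
top yellow [253, 171, 4, 7, 27] [0.5742 0.0223 0.1775] y [0.0191 0.0255] ztop 0.1806
top cover top z [0.0578 0.0859 0.1513]
side yellow [240, 160, 9, 7, 43] [ 0.5994 -0.0218  0.1733] y [-0.0272 -0.0186] ztop 0.177
side yellow [237, 173, 7, 4, 20] [0.5794 0.0264 0.1786] y [0.0229 0.0307] ztop 0.1805
side orange 53 [0.6029 0.1067 0.1612] z98 0.1849 x [0.5942 0.6103]
side cover top z [0.0628 0.1057 0.1516]
```

The keeper at (0.576, 0.178) puts the tray at about 1.5 rad. I'll lift over the grip and push it down.

{"method": "jog_arm", "body": {
  "targets": [
    [[-0.6,0,0],[0,0,0],0],
    [[-0.6,0,-2.1],[0,0,0],0],
    [[-0.6,0,-2.1],[0,0,0],0],
    [[0.9,0,-2.1],[0,0,0],0],
    [[0.9,0,-2.1],[0,0,0],0],
    [[0.9,0,-1.2],[0,0,0],0],
    [[0.9,0,-1],[0,0,0],0]
  ]
}}

```text
time: 10.3
tool_pos: [0.6096, 0.0905, 0.1638]
tool_rot: [-0.0, 1.0, 0.016, -0.001]
contact_force: [0.4, -0.6, -0.1]
gripper_width: 0.001
grasp_force: 0.0
```

{"method": "jog_arm", "body": {
  "targets": [
    [[0.2,0,0.3],[0,0,0],0],
    [[0.5,0,0.8],[0,0,0],0],
    [[0.6,0,1.3],[0,0,0],0],
    [[0.6,0,1.8],[0,0,0],0],
    [[0.5,0,2.3],[0,0,0],0],
    [[0.3,0,2.8],[0,0,0],0],
    [[0.1,0,3.3],[0,0,0],0],
    [[0,0,3.7],[0,0,0],0]
  ]
}}

```text
time: 11.3
tool_pos: [0.6084, 0.0905, 0.0712]
tool_rot: [0.0, 1.0, 0.016, -0.003]
contact_force: [-5.6, -0.5, 10.2]
gripper_width: 0.003
grasp_force: 5.0
```

```bash
python3 look.py turn2 side
```

```text
11.3 [0.6084 0.0905 0.0712] [-5.59 -0.45 10.25]
top cover top z [0.1032 0.1062 0.1103]
side yellow [226, 200, 3, 6, 8] [0.6153 0.029  0.0922] y [0.0259 0.033 ] ztop 0.0984
side orange 60 [0.604  0.0987 0.0679] z98 0.0728 x [0.5999 0.6102]
side cover top z [0.0819 0.1085 0.1146]
```

View pics/turn2.png

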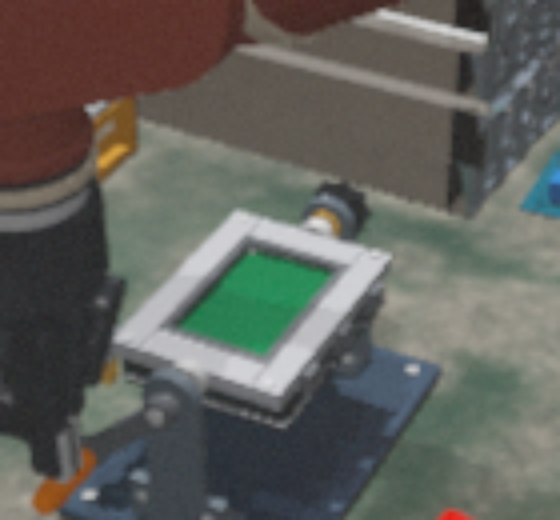

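The tray is nearly over: board underside up at (260,305), grip under the fingertips at (65,490). I'll press down to the stop.

{"method": "jog_arm", "body": {
  "targets": [
    [[-0.1,0,0.15],[0,0,0],0],
    [[-0.2,0,0.3],[0,0,0],0],
    [[-0.2,0,0.4],[0,0,0],0],
    [[-0.2,0,0.4],[0,0,0],0]
  ]
}}

```text
time: 11.9
tool_pos: [0.6077, 0.0904, 0.0682]
tool_rot: [0.0, 1.0, 0.017, 0.001]
contact_force: [-9.8, -1.3, 27.2]
gripper_width: -0.003
grasp_force: 13.7
```

{"method": "jog_arm", "body": {
  "targets": [
    [[0.2,0,-0.5],[0,0,0],0],
    [[0.4,0,-2],[0,0,0],0],
    [[0.4,0,-4],[0,0,0],0],
    [[0.4,-1.5,-5],[0,0,0],0],
    [[0.4,-3,-5],[0,0,0],0],
    [[0.4,-4,-5],[0,0,0],0],
    [[0.4,-4,-5],[0,0,0],0]
  ]
}}

```text
time: 12.78
tool_pos: [0.6115, 0.1919, 0.1858]
tool_rot: [0.0, 1.0, 0.018, -0.001]
contact_force: [-1.1, -0.3, -0.0]
gripper_width: 0.001
grasp_force: 0.0
```

```bash
python3 look.py end side; python3 - <<'E'
from h import *
for n in ("top","side"):
    im,d=grab_frame(n); P=cloud(n,d); h=hsv(im)
    H,S,V=[h[...,i] for i in range(3)]
    B=(abs(P[...,0]-.563)<.07)&(abs(P[...,1]+.047)<.085)&(P[...,2]>.08)&(P[...,2]<.135)
    for nm,m in (("green",B&(H>40)&(H<85)&(S>100)),("tray",B&(S<60)&(V>140)&(P[...,2]>.105))):
        q=P[m]; A=np.c_[q[:,:2]-[.563,-.047],np.ones(len(q))]
        k=np.linalg.lstsq(A,q[:,2],rcond=None)[0]; print(n,nm,len(q),"tilt deg x,y",np.degrees(k[:2]).round(2),"z",k[2].round(4),"ctr",cv2.minAreaRect(q[:,:2].astype(np.float32))[:2])
E
```

```text
12.775 [0.6115 0.1919 0.1858] [-1.09 -0.26 -0.01]
top orange 108 [0.6032 0.0858 0.0674] z98 0.0715 x [0.5974 0.6098]
top cover top z [0.1031 0.1068 0.1126]
side yellow [279, 163, 5, 3, 6] [ 0.5667 -0.1342  0.1167] y [-0.1353 -0.133 ] ztop 0.1178
side orange 108 [0.6048 0.0921 0.068 ] z98 0.0709 x [0.5999 0.6107]
side cover top z [0.083  0.1092 0.1138]
top green 1009 tilt deg x,y [-0.98 -0.23] z 0.1058 ctr ((0.5637030005455017, -0.04970887675881386), (0.0562644824385643, 0.08987250924110413))
top tray 1890 tilt deg x,y [ 0.07 -0.05] z 0.1129 ctr ((0.5628335475921631, -0.047302328050136566), (0.16819392144680023, 0.12055274844169617))
side green 527 tilt deg x,y [-3.13  0.5 ] z 0.1072 ctr ((0.5774718523025513, -0.05684375762939453), (0.0720270648598671, 0.09866485744714737))
side tray 1020 tilt deg x,y [0.14 0.11] z 0.1142 ctr ((0.5736415982246399, -0.047792114317417145), (0.12047459930181503, 0.16692125797271729))
```

View pics/end.png

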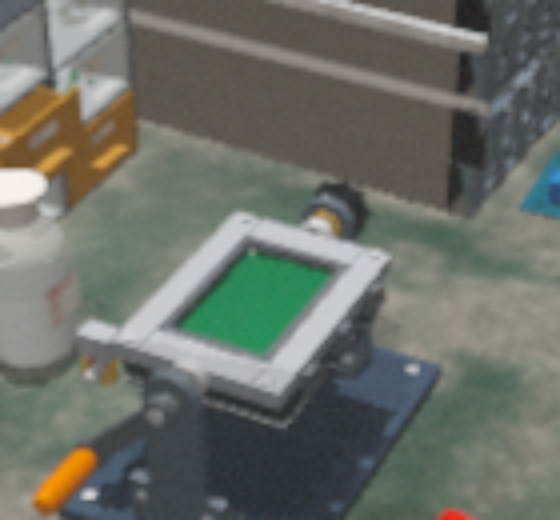

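The tray is level to about 0.1° and the board lies flat with its underside up at (260,305). The cover is still shut beneath it, and the arm is clear. Handing in.

```bash
python3 -c "
from plant import *
print(job_done())"
```

```text
the job is handed in; nothing more can be done
None
```

I shut and bolted the cover, turned the tray over to its stop, and handed the job in at about 13 s with the board lying underside up; the hand-in returned no verdict.

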